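# Slide the parts box under the spout and push the carved block through the dust flap

### The arm

A 7-joint arm with a two-finger parallel gripper is mounted at the origin on the work surface. World frame = base frame: x ahead of the robot, y to its left, z up, the work surface at z = 0. Lengths are in mm, angles in rad, forces in N, time in s.
With the tool pointing down it reaches from about 425 to 950 mm from the base axis. Payload 16.7 kg.
Tool frame: the origin (TCP) lies midway between the tips of the shut fingers; the grasp point (between the pads) lies 19 mm behind it; z points along the fingers, y is the direction in which the jaws open and shut (so a half turn about z gives the same grasp; the last joint's range is limited). The gripper opens to 94 mm and grips with 3 to 60 N. Pads are 16 mm wide; open, the fingers measure 119 mm over their backs; the gripper's body (75 mm by 177 mm) begins 78 mm behind the grasp point.
Start: joints at [1.147, 0.426, 0.074, 1.606, -0.034, 1.111, -0.067], TCP at [183.134, -649.643, 205.467] pointing down, gripper open.
Joint ranges: [-2.85, 2.85], [-0.5, 2.14], [-1.23, 1.37], [0.21, 2.46], [-1.02, 4.16], [0.16, 2.05], [-2.73, 2.73]. Speed limits (rad/s): [1.89, 1.89, 2.39, 2.39, 3.01, 3.01, 3.01].

### API

Orientations are given as a unit quaternion [w, x, y, z].
In Python, from station import env, optics gives the robot as it stands.
- The arm moves only by the tool jog_arm, never from a script. Its argument "commands" is a list of rows, each a list of 7 numbers: the turn, a rotation vector about the tool's x, y, z in rad, then the shift along the tool's x, y, z in units of 30 mm (1.0 is 30 mm), then the opening in per cent of the stroke, from 0 (shut) to 100 (fully open). In form: [[wx, wy, wz, tx, ty, tz, gripper], ...]. A call has exactly 8 rows; each row is the pose to reach, as a shift and turn from the pose commanded when the call began, along the tool's axes at that moment; what a row does not reach only later rows make up. A row lasts 1/12 s, in which the tool goes at most 41.7 mm and 7.16 degrees, less where a joint would pass 70% of its speed; a pose out of reach is approached as far as the arm can. A call with a gripper value outside its range is refused whole. The fingers move at their own pace and stop on an object; the grip force is fixed at half the most. Time passes only in rows, so rows that repeat a pose let the fingers close, or fill a call up. It gives the time, the measured TCP pose, the force and the opening at its end, in the units of the state.
- env.get_obs(): the state, without advancing time (a new reading comes with each control period).
- optics.read_camera(name): name is "side" or "top" or "wrist"; returns the picture (384x512x3 uint8, blue, green, red); there is no depth.
- optics.get_calibration(name): a dict with "vertical_fov" (degrees; the focal length in pixels is half the picture's height over the tangent of half this angle, whatever the lens; pixels are square), "cx", "cy" (the principal point, pixels), "distortion" ([k1, k2, p1, p2, k3] as OpenCV has them; the pictures are not rectified), "T" (4x4, takes a point from camera to world coordinates); the wrist camera has in their place "hand_eye" (4x4, takes a point from camera to tool coordinates, whose origin is the TCP and whose axes are the flange's). Camera axes: x right, y down, z forward; pixel columns grow to the right and rows downward; lengths in mm; the calibration is good to about 2 mm. A picture is of the moment at which its call begins: read the wrist's pose just before it. get_calibration takes no time and is no camera call.
- env.sign_off(): hands the job in, once; it reports no verdict.
The state is a dict: "clock": time; "qpos": joint angles; "joint_vel": joint speeds; "tau": joint torques, N m; "ee_pos": TCP position; "orientation": TCP orientation; "ft_force": force on the tool from outside, world axes, zero at the start; "ft_torque": the same for the moment, N m; "opening": opening from 0.0 (shut) to 1.0 (fully open).
Only numpy, scipy, OpenCV 4.12 (cv2) and the standard library are available. Lean on these libraries where they do the work, as an engineer would, in place of code of your own. Each camera call takes 0.05 s, during which the arm holds its last target.

### The job

Slide the wooden parts box along its rail until it sits squarely under the spout, the whole spout mouth over the open box. Then push the carved block along the shelf so that it shoves the dust flap open itself and tips down the spout into the box. Leave the box there with the block in it, the flap hanging shut again, and do not disturb the chisel, sharpening stone and offcut lying around the rail.

Things in the scene. Friction and masses are not known exactly. Their poses are not given: they have to be found in the camera images.
- carriage (a joint): travel of the parts box along its rail, m: 0 at the end far from the stand, 0.28 at most; it grows as the box moves along the rail's +y axis (towards and under the stand). The box slides stiffly (about 2.5 N plus 4 N per m/s), has no latch and stays where it is left.
- box_floor (a point): centre of the inner floor of the parts box, 26 mm above the bench. Open plywood box, outside 110 (x) by 150 (y, along the rail) by 58 mm high, walls and floor 5 mm, rim 79 mm above the bench. Axes turn with the rail: y along the rail towards the stand, z up.
- box_post (a point): the box's handle: upright dark wooden post 30 (x) by 14 (y, along the rail) mm, on a low tongue at the box's end away from the stand, 122 mm from the box's middle. The point lies on the post's axis 106 mm above the bench, the post's top is 106 mm and the tongue's top 32 mm above the bench; the tongue ends 13 mm beyond the post's axis; 40 mm is free between post and box. Axes as box_floor.
- spout_mouth (a point): centre of the open bottom of the sheet metal spout, 100 mm above the bench, fixed to the stand and straight over the rail's centre line. The mouth is 66 (x) by 90 (y) mm inside and faces down; its side and front walls (4 mm) reach 145 mm above the bench. The box is under it when box_floor lies under this point (y of the two alike). Axes: y along the rail, from the spout towards the shelf (the same direction as the rail's and box's y), z up.
- shelf_edge (a point): middle of the wooden shelf's edge, on its top face, 190 mm above the bench and 115 mm in +y from spout_mouth. The level shelf runs from here 185 mm in +y, 190 mm wide, with two low guides 14 mm high, 66 mm apart, along its middle. At this edge the metal chute begins and drops at 52 degrees in -y to the spout mouth. Axes as spout_mouth.
- flap (a joint): angle of the self-closing dust flap, rad: 0 hanging shut, 1.45 most; opens towards -y (over the chute). Grey plate 62 wide, 46 high, 3 mm, hinged at its top 51 mm above the shelf, 108 mm in +y from spout_mouth (7 mm beyond the shelf edge); a weak spring shuts it, 0.2 N opens it. Its frame is 10 mm thick in y: uprights outside the guides, a bar on top, 63 mm above the shelf.
- block: carved dark red wooden corner block with a round rosette, 42 (x) by 66 (y) mm, slab 18 mm high, 28 mm high over the rosette; 60 to 105 g. Origin: centre of its underside. Lies on the shelf between the guides, its long y axis along the shelf to within 10 degrees; once its middle is pushed some mm beyond the shelf's edge it tips and slides down by itself.
- chisel: loose carving chisel, 205 mm long along its x, 24 mm high, lying beside the rail on the side away from the robot; leave alone. Origin: under its middle.
- stone: loose sharpening stone, 60 by 150 (y) by 24 mm, lying beside the rail on the side away from the robot; leave alone. Origin: centre of its underside.
- offcut: loose wood offcut 50 by 90 (y) by 35 mm, lying off the rail end away from the stand; leave alone. Origin: centre of its underside.
There are look-alikes about, which are no part of the job. What is shaped like the block but grey or turquoise is not meant.

How it is judged:
By the outcome, as a careful person would: the job done as asked, in the order asked, and still so for the second after the job is handed in, with the robot touching nothing.
It also fails if it takes over 58 s, if anything falls off the work surface, if the arm or the gripper's body presses on something with over 40 N, if the wrist force passes 120 N, or if a joint passes its speed limit or range.

## Working session

There is one attempt and no reset: what is moved stays moved. The work goes in short steps, Python scripts to look and compute and a tool call to move; the robot and the scene stay as the last step left them, time stands still between calls to the robot, and variables do not carry over. Pictures are saved under pics/ and viewed, and the job is handed in when it is done.

Besides the shell and the picture viewer there is one more tool, called after ">>>" in YAML: its name, and indented under it one key for each argument. jog_arm: Moves the arm, as the interface text tells. Its arguments: {"type":"object","properties":{"commands":{"type":"array"}},"required":["commands"]}

```bash
ls; mkdir -p pics
cat > h.py <<'E'
import sys,numpy as np,cv2
sys.path.insert(0,'.')
from station import env,optics
from scipy.spatial.transform import Rotation as R
def K(c):
    f=192/np.tan(np.radians(c["vertical_fov"])/2)
    return np.array([[f,0,c["cx"]],[0,f,c["cy"]],[0,0,1.]])
def tcpT(o):
    q=o["orientation"];T=np.eye(4);T[:3,:3]=R.from_quat([q[1],q[2],q[3],q[0]]).as_matrix();T[:3,3]=o["ee_pos"];return T
def cam(name,o=None):
    c=optics.get_calibration(name)
    T=np.array(c["T"]) if "T" in c else tcpT(o)@np.array(c["hand_eye"])
    return K(c),np.array(c["distortion"],float),T
def ray(C,uv):
    k,d,T=C
    n=cv2.undistortPoints(np.array(uv,float).reshape(-1,1,2),k,d).reshape(-1,2)
    v=np.c_[n,np.ones(len(n))]@T[:3,:3].T
    return T[:3,3],v
def onz(C,uv,z):
    p,v=ray(C,uv); return p+v*((z-p[2])/v[:,2])[:,None]
def tri(C1,a,C2,b):
    p,v=ray(C1,a);q,w=ray(C2,b);out=[]
    for i in range(len(v)):
        A=np.c_[v[i],-w[i]];s=np.linalg.lstsq(A,q-p,rcond=None)[0]
        x=p+s[0]*v[i];y=q+s[1]*w[i];out.append(np.r_[(x+y)/2,np.linalg.norm(x-y)])
    return np.array(out)
def proj(C,P):
    k,d,T=C;Ti=np.linalg.inv(T)
    return cv2.projectPoints(np.array(P,float).reshape(-1,1,3),cv2.Rodrigues(Ti[:3,:3])[0],Ti[:3,3],k,d)[0].reshape(-1,2)
E
python3 - <<'E'
from h import *
o=env.get_obs();print(o)
for n in ["side","top","wrist"]:
    im=optics.read_camera(n);cv2.imwrite(f"pics/{n}0.png",im)
    c=optics.get_calibration(n);print(n,c)
E
```

```text
pics
{'clock': 0.0, 'qpos': array([ 1.14648375,  0.42669616,  0.07385296,  1.60657639, -0.03409292,
        1.1107495 , -0.06711409]), 'joint_vel': array([-0.0008637 ,  0.00062885,  0.0005963 , -0.00052671, -0.00040668,
        0.00075789, -0.00040163]), 'tau': array([ 1.04663952e-03, -9.35813355e+01,  3.66727732e+00, -4.54202843e+01,
       -4.87676903e-02,  2.00367544e-02,  7.08027505e-05]), 'ee_pos': array([ 183.03292578, -649.29318909,  204.81307726]), 'orientation': array([-5.71529163e-04,  9.90577412e-01,  1.36952720e-01, -1.25032036e-04]), 'ft_force': array([ 0.47372163, -0.02700678,  0.08089789]), 'ft_torque': array([-0.01525556,  0.01895596, -0.02412165]), 'opening': 1.0019658281754775}
side {'vertical_fov': 47.00443069548652, 'cx': 257.5356179984072, 'cy': 187.75481992460124, 'distortion': array([-0.13075665,  0.        ,  0.        ,  0.        ,  0.        ]), 'T': array([[ 9.79248798e-01, -1.19889441e-01,  1.63396184e-01,
         3.77832350e+02],
       [-2.02422155e-01, -6.17807624e-01,  7.59828278e-01,
        -8.64231935e+02],
       [ 9.85202121e-03, -7.77135936e-01
[... 488 characters left out ...]
[ 3.26296213e-03, -1.52768092e-01, -9.88256679e-01,
         1.22311276e+03],
       [ 0.00000000e+00,  0.00000000e+00,  0.00000000e+00,
         1.00000000e+00]])}
wrist {'vertical_fov': 61.05549820935257, 'cx': 249.41012577330957, 'cy': 194.46249222767125, 'distortion': array([-0.01436789,  0.        ,  0.        ,  0.        ,  0.        ]), 'hand_eye': array([[ 6.65053362e-04, -9.72730426e-01, -2.31937657e-01,
         6.70383261e+01],
       [ 9.99999774e-01,  6.70277109e-04,  5.62835442e-05,
         5.83267877e-01],
       [ 1.00713787e-04, -2.31937642e-01,  9.72730651e-01,
        -1.80577669e+02],
       [ 0.00000000e+00,  0.00000000e+00,  0.00000000e+00,
         1.00000000e+00]])}
```

View pics/side0.png

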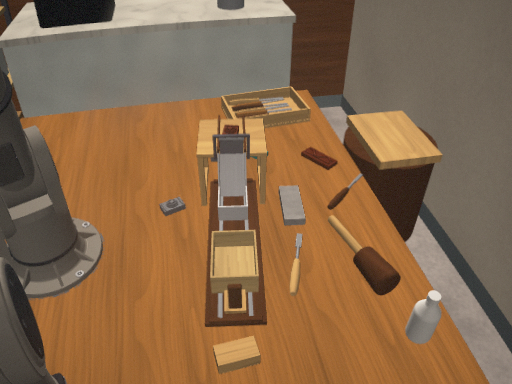

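View pics/top0.png

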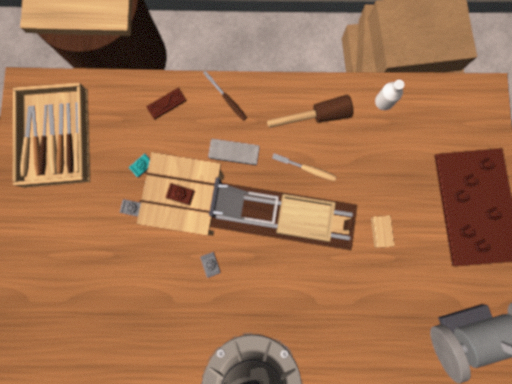

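View pics/wrist0.png

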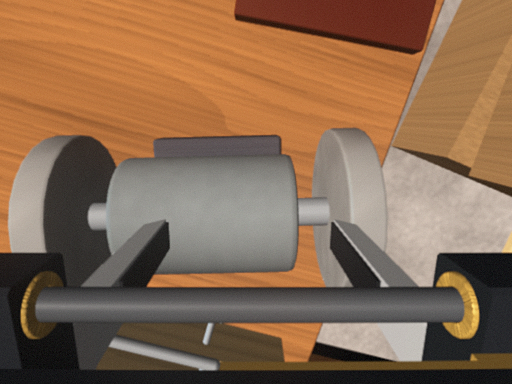

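Run:
```python
import cv2
t=cv2.imread('pics/top0.png');s=cv2.imread('pics/side0.png')
cv2.imwrite('pics/t0z.png',cv2.resize(t[130:270,110:410],(800,373),interpolation=cv2.INTER_CUBIC))
cv2.imwrite('pics/s0z.png',cv2.resize(s[90:380,140:340],(414,600),interpolation=cv2.INTER_CUBIC))
```

```text
(no output)
```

View pics/t0z.png

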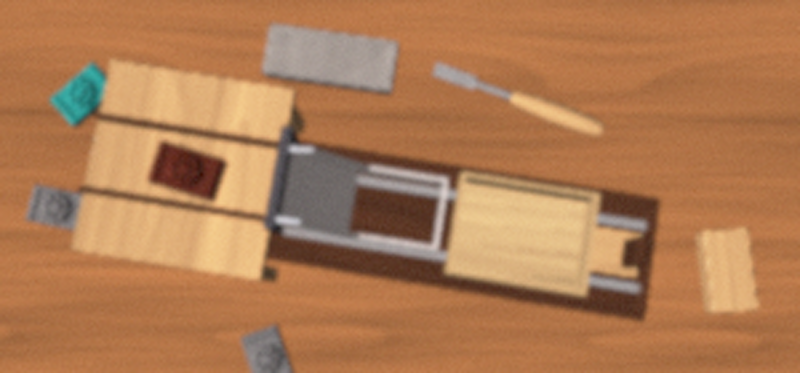

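View pics/s0z.png

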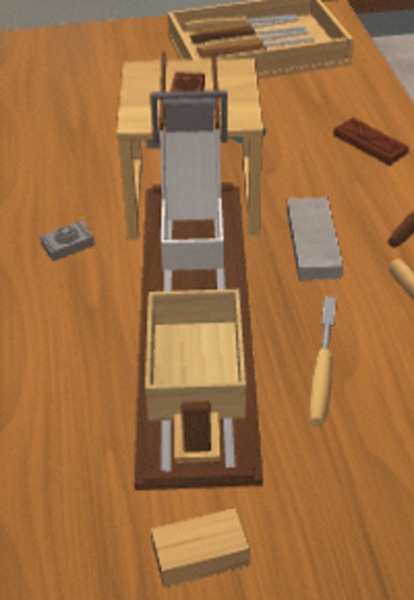

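Run:
```python
from h import *
C=cam("top");S=cam("side")
t=lambda p:[(110+x*300/800,130+y*140/373.3) for x,y in p]
s=lambda p:[(140+x*200/414,90+y*290/600) for x,y in p]
np.set_printoptions(precision=1,suppress=True)
sh=onz(C,t([(110,60),(295,88),(264,280),(72,250)]),190);print("shelf corners",sh)
e=sh[1]-sh[0];print(np.linalg.norm(sh-np.roll(sh,1,0),axis=1))
print("axis(-y dir)",np.degrees(np.arctan2(e[1],e[0])),np.degrees(np.arctan2(*( (sh[2]-sh[3])[1::-1]))))
print("edge mid",(sh[1]+sh[2])/2)
rim=onz(C,t([(460,170),(602,190),(590,298),(443,272)]),79);print("rim",rim,rim.mean(0),np.linalg.norm(rim-np.roll(rim,1,0),axis=1))
print("spout top rim",onz(C,t([(358,163),(449,178),(440,250),(352,238)]),145))
# base board corners top z~?
print("post top",onz(C,t([(631,253)]),106))
print("post tri",tri(C,t([(633,253)]),S,s([(197,407)])))
print("block",onz(C,t([(160,142),(226,160),(217,200),(150,180)]),208))
bl=onz(C,t([(160,142),(226,160),(217,200),(150,180)]),208);print(bl.mean(0))
print("offcut",onz(C,t([(698,230),(746,228),(757,309),(709,311)]),35))
print("stone",onz(C,t([(270,24),(397,42),(390,93),(263,75)]),24))
print("chisel",onz(C,t([(435,67),(601,130)]),15))
```

```text
shelf corners [[631.4 268.2 190. ]
 [605.7  85.1 190. ]
 [417.8 109.6 190. ]
 [444.4 294.3 190. ]]
[188.8 184.8 189.5 186.6]
axis(-y dir) -97.99947927649663 -98.20241472872047
edge mid [511.7  97.4 190. ]
rim [[ 540.2  -84.    79. ]
 [ 520.5 -236.8   79. ]
 [ 405.4 -222.1   79. ]
 [ 430.7  -66.3   79. ]] [ 474.2 -152.3   79. ] [110.9 154.1 116.  157.8]
spout top rim [[537.8  23.5 145. ]
 [523.6 -69.2 145. ]
 [450.6 -60.5 145. ]
 [461.6  28.1 145. ]]
post top [[ 452.1 -260.7  106. ]]
post tri [[ 456.2 -265.2   95.9    7.2]]
block [[547.5 211.2 208. ]
 [530.9 147.4 208. ]
 [492.4 154.5 208. ]
 [510.7 218.9 208. ]]
[520.4 183.  208. ]
offcut [[ 482.1 -350.6   35. ]
 [ 485.  -403.7   35. ]
 [ 396.5 -412.1   35. ]
 [ 393.6 -359.7   35. ]]
stone [[714.2 133.   24. ]
 [694.8 -13.9  24. ]
 [634.8  -6.6  24. ]
 [654.  139.2  24. ]]
chisel [[ 667.9  -58.2   15. ]
 [ 596.5 -248.9   15. ]]
```

```bash
cat >> h.py <<'E'
np.set_printoptions(precision=3,suppress=True)
D=np.array([0.139,0.990,0]);D/=np.linalg.norm(D);U=np.array([D[1],-D[0],0])
RT=np.c_[D,U,[0,0,-1]]
MOUTH=np.array([495.7,-16.5,100]);EDGE=np.array([511.7,97.4,190])
def rel(target,Rt=RT):
    o=env.get_obs();T=tcpT(o)
    print("t",o["clock"],"tcp",o["ee_pos"],"F",o["ft_force"],"open",o["opening"])
    print("turn",R.from_matrix(T[:3,:3].T@Rt).as_rotvec(),"shift",T[:3,:3].T@(np.array(target)-T[:3,3])/30)
E
python3 - <<'E'
from h import *
rel([457,-273,300])
rel([445,-330,300])
E
```

```text
t 0.15 tcp [ 183.075 -649.367  204.977] F [-0.976 -0.074  0.208] open 1.0043737589094597
turn [-0.001 -0.001 -1.157] shift [12.192 -9.6   -3.159]
t 0.15 tcp [ 183.075 -649.367  204.977] F [-0.976 -0.074  0.208] open 1.0043737589094597
turn [-0.001 -0.001 -1.157] shift [11.292 -7.88  -3.161]
```

>>> jog_arm:
  commands:
    - [0, 0, 0, 0, 0, -1.3, 100]
    - [0, 0, 0, 0, 0, -2.6, 100]
    - [0, 0, -0.12, 1, -0.8, -3.1, 100]
    - [0, 0, -0.24, 2, -1.6, -3.1, 100]
    - [0, 0, -0.36, 3, -2.4, -3.1, 100]
    - [0, 0, -0.48, 4, -3.2, -3.1, 100]
    - [0, 0, -0.6, 5, -4, -3.1, 100]
    - [0, 0, -0.6, 6, -4.7, -3.1, 100]

```text
clock: 0.82
ee_pos: [318.7, -463.1, 298.5]
orientation: [-0.0, 0.904, 0.428, -0.0]
ft_force: [1.0, -0.8, 0.1]
opening: 0.997
```

Run:
```python
from h import *
rel([457,-273,300])
```

```text
t 0.8167 tcp [ 318.703 -463.065  298.515] F [ 0.967 -0.779  0.074] open 0.9974290231026831
turn [-0.     0.    -0.548] shift [ 7.822 -0.456 -0.05 ]
```

>>> jog_arm:
  commands:
    - [0, 0, -0.12, 1.2, 0, 0, 100]
    - [0, 0, -0.24, 2.4, -0.1, 0, 100]
    - [0, 0, -0.36, 3.6, -0.2, 0, 100]
    - [0, 0, -0.48, 4.8, -0.3, 0, 100]
    - [0, 0, -0.55, 6.0, -0.4, 0, 100]
    - [0, 0, -0.55, 7.2, -0.45, 0, 100]
    - [0, 0, -0.55, 7.8, -0.45, 0, 100]
    - [0, 0, -0.55, 7.8, -0.45, 0, 100]

```text
clock: 1.48
ee_pos: [460.3, -272.9, 298.5]
orientation: [-0.0, 0.755, 0.656, 0.001]
ft_force: [0.3, 0.1, -0.8]
opening: 1.002
```

Run:
```python
from h import *
o=env.get_obs();print(o["ee_pos"],o["orientation"]);cv2.imwrite("pics/w1.png",optics.read_camera("wrist"));np.save("o1.npy",tcpT(o))
C=cam("wrist",o);print(proj(C,[[457,-273,106],[474,-152,79]]))
```

```text
[ 460.325 -272.853  298.52 ] [-0.     0.755  0.656  0.001]
[[246.131 176.307]
 [246.108  68.31 ]]
```

View pics/w1.png

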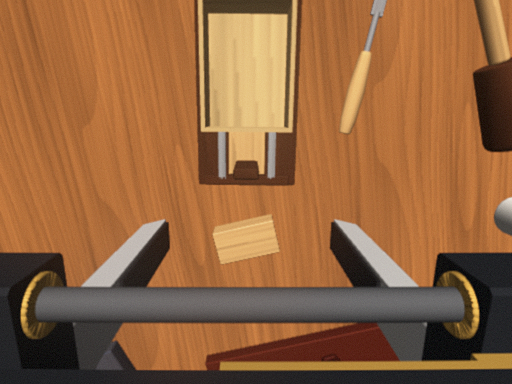

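Run:
```python
from h import *
im=cv2.imread("pics/w1.png");cv2.imwrite("pics/w1z.png",cv2.resize(im[110:200,180:310],None,fx=6,fy=6,interpolation=cv2.INTER_CUBIC))
```

```text
(no output)
```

View pics/w1z.png

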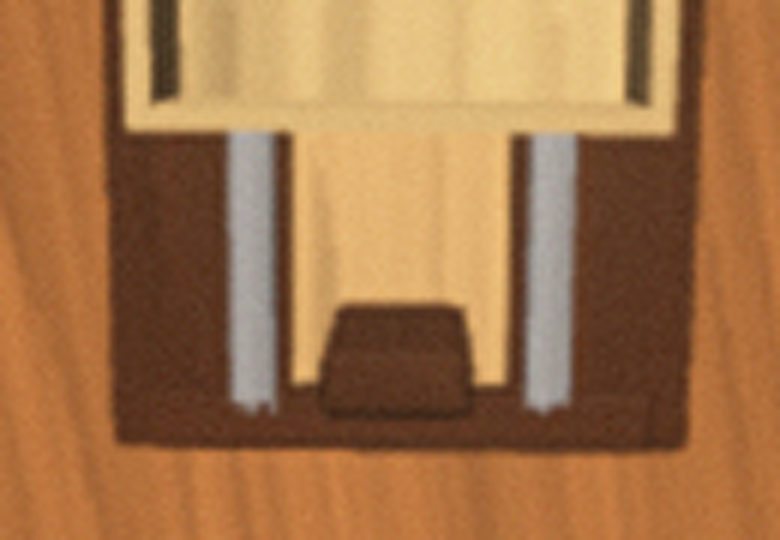

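Run:
```python
from h import *
W=list(cam("wrist",env.get_obs()));T=np.load("o1.npy");C=cam("top");S=cam("side")
W[2]=T@np.array(optics.get_calibration("wrist")["hand_eye"])
z=lambda p:[(180+x/6,110+y/6) for x,y in p]
print("post",onz(W,z([(397,384)]),106))
pt=[(110+636*.375,130+254*.375)]
print(onz(C,pt,106),tri(W,z([(397,384)]),C,pt))
sp=[(140+198*200/414,90+407*290/600)]
print(tri(W,z([(397,384)]),S,sp))
r=onz(W,z([(124,132),(676,134)]),79);print("rim near",r,r.mean(0)+75*D)
print("rail",onz(W,z([(118,442),(688,447)]),8))
```

```text
post [[ 457.425 -270.317  106.   ]]
[[ 451.151 -265.84   106.   ]] [[ 454.91  -283.504   26.557    0.506]]
[[ 458.716 -270.978  103.291    2.794]]
rim near [[ 409.32  -216.287   79.   ]
 [ 519.432 -232.166   79.   ]] [ 474.804 -149.955   79.   ]
rail [[ 384.148 -291.593    8.   ]
 [ 522.879 -312.369    8.   ]]
```

Run:
```python
from h import *
rel([458,-270.5,68])
```

```text
t 1.5333 tcp [ 458.84  -275.071  298.381] F [ 0.329 -0.513  0.131] open 0.9940939972476486
turn [-0.    -0.    -0.003] shift [ 0.143 -0.049  7.679]
```

>>> jog_arm:
  commands:
    - [0, 0, 0, 0.14, -0.05, 1.2, 100]
    - [0, 0, 0, 0.14, -0.05, 2.4, 100]
    - [0, 0, 0, 0.14, -0.05, 3.6, 100]
    - [0, 0, 0, 0.14, -0.05, 4.8, 100]
    - [0, 0, 0, 0.14, -0.05, 6.0, 100]
    - [0, 0, 0, 0.14, -0.05, 7.0, 100]
    - [0, 0, 0, 0.14, -0.05, 7.67, 100]
    - [0, 0, 0, 0.14, -0.05, 7.67, 100]

```text
clock: 2.2
ee_pos: [453.9, -272.4, 64.5]
orientation: [-0.003, 0.757, 0.653, -0.001]
ft_force: [-0.8, -0.1, -0.8]
opening: 1.002
```

>>> jog_arm:
  commands:
    - [0, 0, 0, 0, 0, 0, 100]
    - [0, 0, 0, 0, 0, 0, 60]
    - [0, 0, 0, 0, 0, 0, 40]
    - [0, 0, 0, 0, 0, 0, 20]
    - [0, 0, 0, 0, 0, 0, 10]
    - [0, 0, 0, 0, 0, 0, 10]
    - [0, 0, 0, 0, 0, 0, 10]
    - [0, 0, 0, 0, 0, 0, 10]

```text
clock: 2.87
ee_pos: [457.0, -272.5, 68.6]
orientation: [0.0, 0.757, 0.654, 0.0]
ft_force: [0.1, 0.9, -0.2]
opening: 0.539
```

Run:
```python
from h import *
o=env.get_obs();print(o["ee_pos"],o["ft_force"],o["opening"]);cv2.imwrite("pics/w2.png",optics.read_camera("wrist"))
rel(o["ee_pos"]+135*D)
```

```text
[ 457.013 -272.543   68.6  ] [ 0.065  0.929 -0.156] 0.5392819862252936
t 2.9167 tcp [ 456.97  -272.499   68.489] F [-0.131  0.005  0.   ] open 0.49870813624399946
turn [ 0.    -0.    -0.007] shift [ 4.499 -0.028 -0.004]
```

View pics/w2.png

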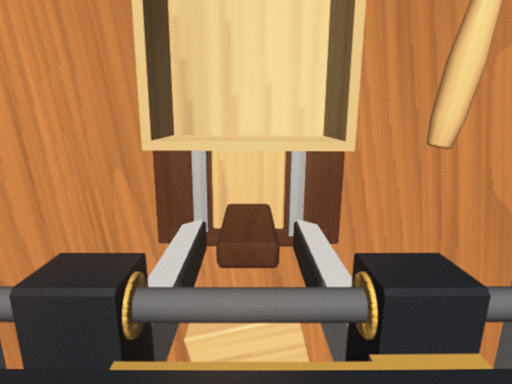

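>>> jog_arm:
  commands:
    - [0, 0, 0, 0, 0, 0, 10]
    - [0, 0, 0, 0, 0, 0, 10]
    - [0, 0, 0, 0, 0, 0, 10]
    - [0, 0, 0, 0, 0, 0, 10]
    - [0, 0, 0, 0, 0, 0, 10]
    - [0, 0, 0, 0, 0, 0, 10]
    - [0, 0, 0, 0, 0, 0, 10]
    - [0, 0, 0, 0, 0, 0, 10]

```text
clock: 3.58
ee_pos: [456.2, -272.4, 68.3]
orientation: [-0.001, 0.757, 0.654, -0.0]
ft_force: [-5.0, 0.3, 5.3]
opening: 0.317
```

>>> jog_arm:
  commands:
    - [0, 0, 0, 0.1, 0, 0, 10]
    - [0, 0, 0, 0.35, 0, 0, 10]
    - [0, 0, 0, 0.6, 0, 0, 10]
    - [0, 0, 0, 0.9, 0, 0, 10]
    - [0, 0, 0, 1.2, 0, 0, 10]
    - [0, 0, 0, 1.5, 0, 0, 10]
    - [0, 0, 0, 1.8, 0, 0, 10]
    - [0, 0, 0, 2.1, 0, 0, 10]

```text
clock: 4.25
ee_pos: [465.6, -209.8, 68.3]
orientation: [-0.0, 0.757, 0.653, -0.0]
ft_force: [-4.4, -2.4, 2.7]
opening: 0.321
```

>>> jog_arm:
  commands:
    - [0, 0, 0, 0.3, 0, 0, 10]
    - [0, 0, 0, 0.6, 0, 0, 10]
    - [0, 0, 0, 0.9, 0, 0, 10]
    - [0, 0, 0, 1.2, 0, 0, 10]
    - [0, 0, 0, 1.5, 0, 0, 10]
    - [0, 0, 0, 1.7, 0, 0, 10]
    - [0, 0, 0, 1.8, 0, 0, 10]
    - [0, 0, 0, 1.8, 0, 0, 10]

```text
clock: 4.92
ee_pos: [473.8, -155.5, 68.3]
orientation: [-0.0, 0.756, 0.654, 0.0]
ft_force: [-5.4, 3.4, 3.8]
opening: 0.318
```

Run:
```python
from h import *
o=env.get_obs();print(o["ee_pos"],o["ft_force"],o["opening"]);T=tcpT(o);np.save("o3.npy",T);w=optics.read_camera("wrist");cv2.imwrite("pics/w3.png",w)
t=optics.read_camera("top");s=optics.read_camera("side")
cv2.imwrite('pics/t3z.png',cv2.resize(t[130:270,110:410],(800,373),interpolation=cv2.INTER_CUBIC))
cv2.imwrite('pics/s3z.png',cv2.resize(s[90:380,140:340],(414,600),interpolation=cv2.INTER_CUBIC))
```

```text
[ 473.828 -155.55    68.283] [-5.413  3.376  3.781] 0.31840147181965706
```

View pics/w3.png

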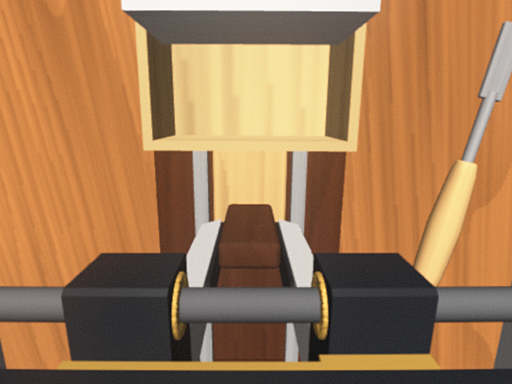

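View pics/s3z.png

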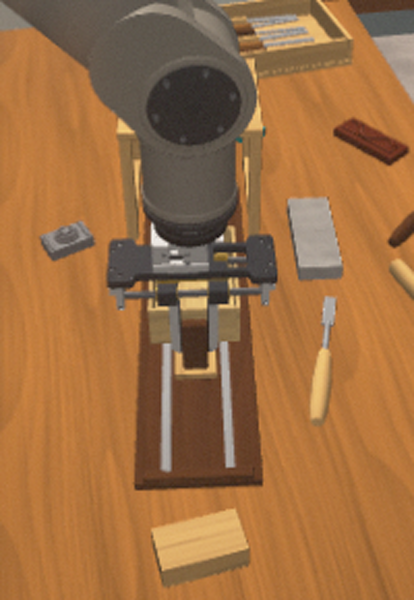

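View pics/t3z.png

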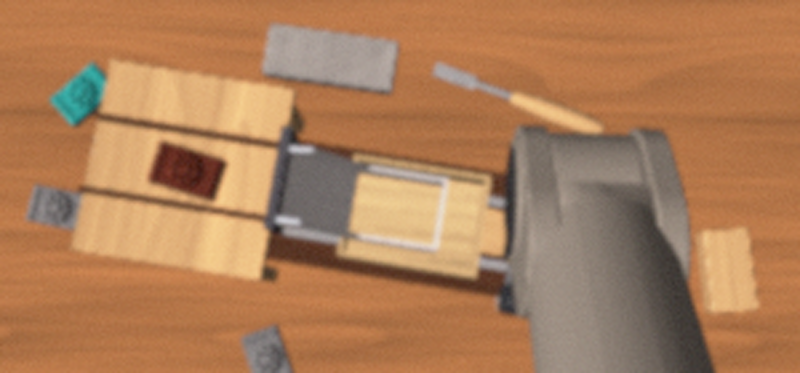

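Run:
```python
from h import *
im=cv2.imread("pics/w3.png");g=cv2.cvtColor(im,cv2.COLOR_BGR2GRAY).astype(int)
print(list(zip(range(0,60,2),g[0:60:2,240:256].mean(1).round())));print([(r,g[r,225:232].mean().round()) for r in range(130,160,2)])
T=np.load("o3.npy");W=list(cam("wrist",env.get_obs()));W[2]=T@np.array(optics.get_calibration("wrist")["hand_eye"])
for n,p,z in [("bot",(250,43),100),("top",(252,11),145),("rim near",(252,150),79),("posttop",(248,250),106)]:
    x=onz(W,[p],z)[0];print(n,x,"along from mouth",(x-MOUTH)@D,"lat",(x-MOUTH)@U, "from tcp",(x-T[:3,3])@D)
C=cam("top");t=lambda p:[(110+x*300/800,130+y*140/373.3) for x,y in p]
for q,z in [([(448,180),(439,249)],145),([(495,175),(477,278)],79)]:
    x=onz(C,t(q),z);print(x,(x-MOUTH)@D)
```

```text
[(0, np.float64(247.0)), (2, np.float64(247.0)), (4, np.float64(247.0)), (6, np.float64(247.0)), (8, np.float64(249.0)), (10, np.float64(194.0)), (12, np.float64(96.0)), (14, np.float64(99.0)), (16, np.float64(99.0)), (18, np.float64(100.0)), (20, np.float64(98.0)), (22, np.float64(98.0)), (24, np.float64(97.0)), (26, np.float64(96.0)), (28, np.float64(97.0)), (30, np.float64(96.0)), (32, np.float64(95.0)), (34, np.float64(96.0)), (36, np.float64(95.0)), (38, np.float64(96.0)), (40, np.float64(94.0)), (42, np.float64(90.0)), (44, np.float64(172.0)), (46, np.float64(223.0)), (48, np.float64(222.0)), (50, np.float64(222.0)), (52, np.float64(222.0)), (54, np.float64(222.0)), (56, np.float64(222.0)), (58, np.float64(222.0))]
[(130, np.float64(206.0)), (132, np.float64(206.0)), (134, np.float64(206.0)), (136, np.float64(210.0)), (138, np.float64(204.0)), (140, np.float64(202.0)), (142, np.float64(214.0)), (144, np.float64(215.0)), (146, np.float64(214.0)), (148, np.float64(214.0)), (150, np.float64(213.0)), (152, np.float64(212.0)), (154, np.float64(212.0)), (156, np.float64(211.0)), (158, np.float64(211.0))]
bot [488.478 -59.679 100.   ] along from mouth -43.76424294192004 lat -1.1483769479380173 from tcp 96.97586309670419
top [488.917 -60.365 145.   ] along from mouth -44.38181383460543 lat -0.6180522708432566 from tcp 96.3582922040188
rim near [ 482.739 -106.667   79.   ] along from mouth -91.09366243891003 lat -0.2986957692510897 from tcp 49.6464435997142
posttop [ 474.412 -150.104  106.   ] along from mouth -135.2664963489443 lat -2.5045529841665926 from tcp 5.473609689679926
[[521.52  -68.204 145.   ]
 [451.621 -59.536 145.   ]] [-47.612 -48.747]
[[ 535.24  -121.786   79.   ]
 [ 424.839 -102.497   79.   ]] [-98.766 -95.014]
```

>>> jog_arm:
  commands:
    - [0, 0, 0, 0.1, 0, 0, 10]
    - [0, 0, 0, 0.25, 0, 0, 10]
    - [0, 0, 0, 0.4, 0, 0, 10]
    - [0, 0, 0, 0.55, 0, 0, 10]
    - [0, 0, 0, 0.67, 0, 0, 10]
    - [0, 0, 0, 0.73, 0, 0, 10]
    - [0, 0, 0, 0.73, 0, 0, 10]
    - [0, 0, 0, 0.73, 0, 0, 10]

```text
clock: 5.73
ee_pos: [477.0, -134.6, 68.3]
orientation: [-0.0, 0.757, 0.654, 0.0]
ft_force: [-4.5, 3.0, 2.2]
opening: 0.315
```

Run:
```python
from h import *
o=env.get_obs();print(o["ee_pos"],o["ft_force"],o["opening"]);T=tcpT(o);w=optics.read_camera("wrist");cv2.imwrite("pics/w4.png",w)
t=optics.read_camera("top")
cv2.imwrite('pics/t4z.png',cv2.resize(t[130:270,110:410],(800,373),interpolation=cv2.INTER_CUBIC))
```

```text
[ 477.031 -134.574   68.305] [-4.507  3.037  2.186] 0.31520089162615006
```

View pics/w4.png

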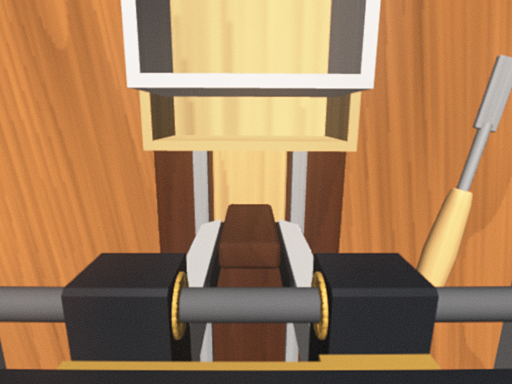

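View pics/t4z.png

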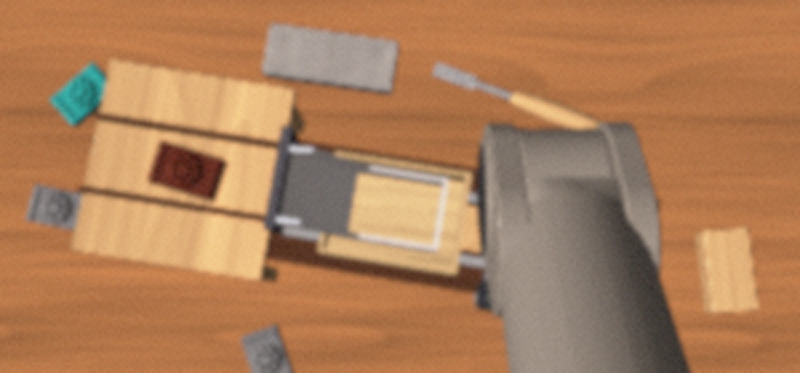

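Run:
```python
from h import *
W=cam("wrist",env.get_obs())
for n,p,z in [("bot",(250,96),100),("top",(252,87),145),("rim near",(252,150),79)]:
    x=onz(W,[p],z)[0];print(n,(x-env.get_obs()["ee_pos"])@D)
C=cam("top");t=lambda p:[(110+x*300/800,130+y*140/373.3) for x,y in p]
for q,z in [([(448,180),(439,249)],145),([(474,171),(459,275)],79),([(336,152),(320,256)],79)]:
    x=onz(C,t(q),z);print(x,(x-MOUTH)@D)
```

```text
bot 75.32976405201184
top 75.22590805944867
rim near 49.64457462120418
[[521.52  -68.204 145.   ]
 [451.621 -59.536 145.   ]] [-47.612 -48.747]
[[539.3   -99.129  79.   ]
 [427.756 -83.363  79.   ]] [-75.764 -75.661]
[[558.141  50.244  79.   ]
 [446.038  64.826  79.   ]] [74.778 73.631]
```

>>> jog_arm:
  commands:
    - [0, 0, 0, 0, 0, 0, 60]
    - [0, 0, 0, 0, 0, 0, 60]
    - [0, 0, 0, 0, 0, 0, 60]
    - [0, 0, 0, 0, 0, 0, 60]
    - [0, 0, 0, 0, 0, -0.8, 60]
    - [0, 0, 0, 0, 0, -2.0, 60]
    - [0, 0, 0, 0, 0, -3.2, 60]
    - [0, 0, 0, 0, 0, -4.4, 60]

```text
clock: 6.5
ee_pos: [477.0, -134.9, 202.0]
orientation: [-0.0, 0.757, 0.654, 0.0]
ft_force: [0.4, -0.3, -0.8]
opening: 0.597
```

Run:
```python
from h import *
rel(EDGE+130*D+[0,0,120])
```

```text
t 6.5 tcp [ 476.964 -134.865  202.01 ] F [ 0.409 -0.277 -0.797] open 0.5974108276303833
turn [-0.    -0.    -0.006] shift [12.163 -0.006 -3.594]
```

>>> jog_arm:
  commands:
    - [0, 0, 0, 0, 0, -1.3, 12]
    - [0, 0, 0, 0, 0, -2.6, 12]
    - [0, 0, 0, 0.6, 0, -3.7, 12]
    - [0, 0, 0, 1.6, 0, -4, 12]
    - [0, 0, 0, 2.8, 0, -4, 12]
    - [0, 0, 0, 4.0, 0, -4, 12]
    - [0, 0, 0, 5.2, 0, -4, 12]
    - [0, 0, 0, 6.0, 0, -4, 12]

```text
clock: 7.17
ee_pos: [503.5, 46.4, 320.9]
orientation: [0.0, 0.756, 0.654, 0.001]
ft_force: [0.1, -0.2, 0.2]
opening: 0.12
```

Run:
```python
from h import *
o=env.get_obs();T=tcpT(o);np.save("o5.npy",T);w=optics.read_camera("wrist");cv2.imwrite("pics/w5.png",w)
rel(EDGE+135*D+[0,0,120])
```

```text
t 7.2167 tcp [503.663  50.196 320.859] F [-2.364  5.056 -0.924] open 0.12039348328088978
turn [ 0.001 -0.002 -0.001] shift [6.095 0.042 0.375]
```

View pics/w5.png

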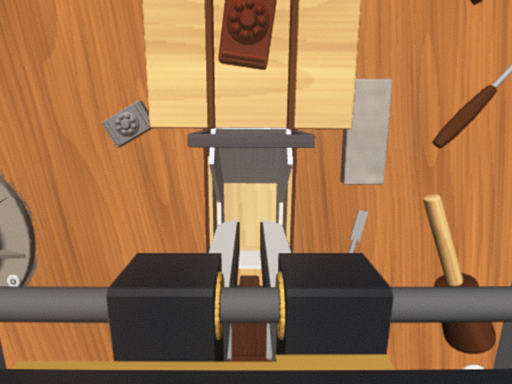

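>>> jog_arm:
  commands:
    - [0, 0, 0, 1.0, 0, 0, 12]
    - [0, 0, 0, 2.2, 0.02, 0.1, 12]
    - [0, 0, 0, 3.4, 0.04, 0.2, 12]
    - [0, 0, 0, 4.6, 0.04, 0.3, 12]
    - [0, 0, 0, 5.6, 0.04, 0.3, 12]
    - [0, 0, 0, 6.3, 0.04, 0.3, 12]
    - [0, 0, 0, 6.3, 0.04, 0.3, 12]
    - [0, 0, 0, 6.3, 0.04, 0.3, 12]

```text
clock: 7.88
ee_pos: [531.9, 230.9, 311.1]
orientation: [-0.0, 0.756, 0.654, -0.0]
ft_force: [0.2, -1.7, 0.2]
opening: 0.122
```

Run:
```python
from h import *
o=env.get_obs();T=tcpT(o);np.save("o6.npy",T);w=optics.read_camera("wrist");cv2.imwrite("pics/w6.png",w)
rel(EDGE+141*D+[0,0,8])
```

```text
t 7.9333 tcp [532.063 229.667 311.164] F [-0.754 -0.543  0.507] open 0.12074737806355239
turn [-0.     0.    -0.006] shift [ 0.24  -0.059  3.772]
```

View pics/w6.png

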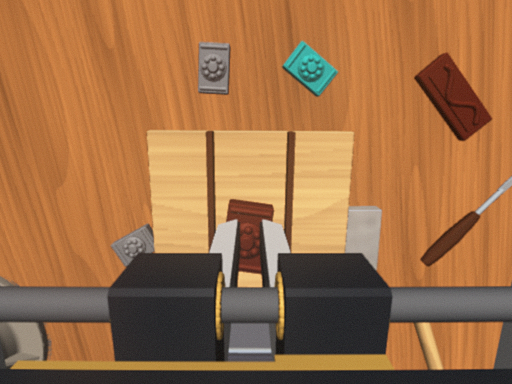

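Run:
```python
from h import *
he=np.array(optics.get_calibration("wrist")["hand_eye"])
def Wc(f):
    W=list(cam("wrist",env.get_obs()));W[2]=np.load(f)@he;return W
A=Wc("o5.npy");B=Wc("o6.npy")
print("rosette",tri(A,[(248,18)],B,[(248,240)]))
f=lambda x:((x-EDGE)@D,(x-EDGE)@U)
for n,p,z in [("rearL",(231,200),208),("rearR",(273,206),208),("shelfL",(149,131),190),("shelfR",(352,131),190),("gL",(211,131),204),("gR",(291,131),204)]:
    print(n,f(onz(B,[p],z)[0]))
for n,p in [("frontL",(219,62)),("frontR",(267,69)),("ros",(248,18))]:
    print(n,f(onz(A,[p],208)[0]))
for n,p in [("shelfedgeL",(149,128)),("R",(352,128))]: print(n,f(onz(A,[p],190)[0]))
S=cam("side");print(f(onz(S,[(140+190*200/414,90+83*290/600)],218)[0]))
```

```text
rosette [[524.207 189.331 213.879   1.467]]
rearL (np.float64(128.78793256237094), np.float64(-14.807669722873014))
rearR (np.float64(123.05820834481985), np.float64(23.034487207259847))
shelfL (np.float64(189.39371014638337), np.float64(-89.6178478095478))
shelfR (np.float64(188.7019694273149), np.float64(95.49719467780658))
gL (np.float64(189.6813492491346), np.float64(-31.389233713345554))
gR (np.float64(189.422281350386), np.float64(38.098009846085844))
frontL (np.float64(60.31894483609902), np.float64(-25.85483653414178))
frontR (np.float64(54.56052557816666), np.float64(14.834031617790288))
ros (np.float64(94.38115589010768), np.float64(-1.141145677443007))
shelfedgeL (np.float64(5.204107813452366), np.float64(-94.60591791578193))
R (np.float64(4.4921283807247825), np.float64(96.1404045944509))
(np.float64(77.03999403563267), np.float64(3.7044973833114967))
```

>>> jog_arm:
  commands:
    - [0, 0, 0, 0.54, 0.04, 0, 12]
    - [0, 0, 0, 0.54, 0.04, 0.3, 12]
    - [0, 0, 0, 0.54, 0.04, 1.2, 12]
    - [0, 0, 0, 0.54, 0.04, 2.1, 12]
    - [0, 0, 0, 0.54, 0.04, 2.9, 12]
    - [0, 0, 0, 0.54, 0.04, 3.4, 12]
    - [0, 0, 0, 0.54, 0.04, 3.6, 12]
    - [0, 0, 0, 0.54, 0.04, 3.6, 12]

```text
clock: 8.6
ee_pos: [535.1, 244.1, 202.1]
orientation: [-0.0, 0.757, 0.653, -0.001]
ft_force: [-0.4, 0.6, 0.2]
opening: 0.124
```

Run:
```python
from h import *
o=env.get_obs();T=tcpT(o);np.save("o7.npy",T);w=optics.read_camera("wrist");cv2.imwrite("pics/w7.png",w)
cv2.imwrite('pics/s7z.png',cv2.resize(optics.read_camera("side")[90:230,180:290],None,fx=4,fy=4,interpolation=cv2.INTER_CUBIC))
rel(EDGE+32*D+[0,0,8]+3*U)
```

```text
t 8.7 tcp [536.007 245.221 204.177] F [0.805 0.877 0.164] open 0.11595609384105512
turn [ 0.001 -0.    -0.007] shift [-3.926  0.011  0.205]
```

View pics/w7.png

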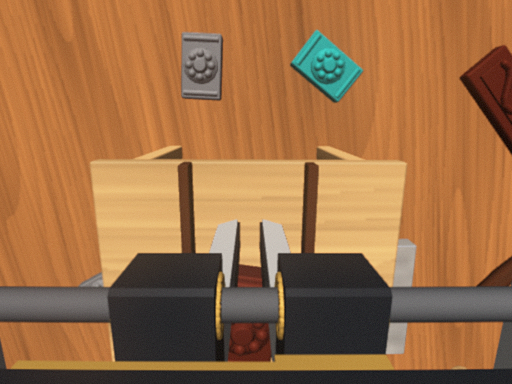

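View pics/s7z.png

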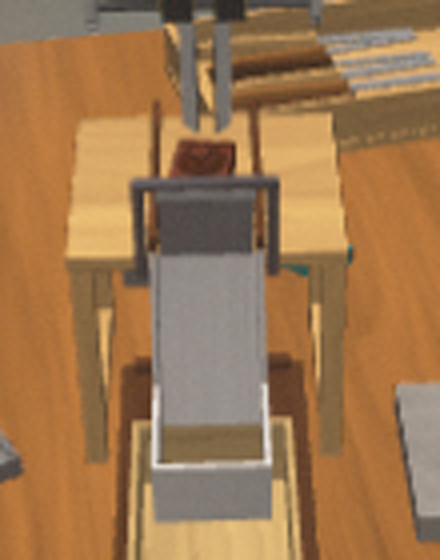

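>>> jog_arm:
  commands:
    - [0, 0, 0, 0, 0, 0.1, 12]
    - [0, 0, 0, 0, 0, 0.2, 12]
    - [0, 0, 0, -0.15, 0, 0.2, 12]
    - [0, 0, 0, -0.3, 0, 0.2, 12]
    - [0, 0, 0, -0.5, 0, 0.2, 12]
    - [0, 0, 0, -0.7, 0, 0.2, 12]
    - [0, 0, 0, -0.85, 0, 0.2, 12]
    - [0, 0, 0, -1.0, 0, 0.2, 12]

```text
clock: 9.37
ee_pos: [531.3, 215.3, 197.6]
orientation: [0.0, 0.757, 0.653, 0.0]
ft_force: [-0.7, 0.4, 1.2]
opening: 0.119
```

Run:
```python
from h import *
cv2.imwrite('pics/s8z.png',cv2.resize(optics.read_camera("side")[90:230,180:290],None,fx=4,fy=4,interpolation=cv2.INTER_CUBIC))
rel(EDGE+32*D+[0,0,8]+3*U)
```

```text
t 9.4167 tcp [531.283 214.463 197.526] F [ 0.326 -0.069  0.105] open 0.12129229440988422
turn [ 0.     0.    -0.008] shift [-2.888  0.018 -0.015]
```

View pics/s8z.png

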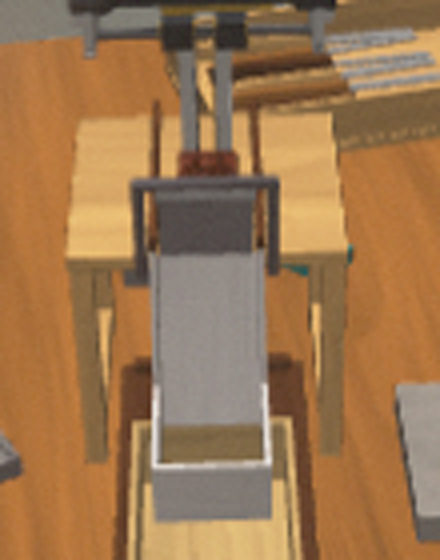

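Block is in contact with the fingers, squared up, between the guides. Push on.

>>> jog_arm:
  commands:
    - [0, 0, 0, -0.15, 0, 0, 12]
    - [0, 0, 0, -0.3, 0, 0, 12]
    - [0, 0, 0, -0.45, 0, 0, 12]
    - [0, 0, 0, -0.6, 0, 0, 12]
    - [0, 0, 0, -0.75, 0, 0, 12]
    - [0, 0, 0, -0.9, 0, 0, 12]
    - [0, 0, 0, -1.05, 0, 0, 12]
    - [0, 0, 0, -1.2, 0, 0, 12]

```text
clock: 10.08
ee_pos: [525.9, 179.9, 197.4]
orientation: [-0.0, 0.757, 0.654, 0.0]
ft_force: [0.9, 0.3, 1.1]
opening: 0.12
```

Run:
```python
from h import *
cv2.imwrite('pics/s9z.png',cv2.resize(optics.read_camera("side")[90:230,180:290],None,fx=4,fy=4,interpolation=cv2.INTER_CUBIC))
rel(EDGE+32*D+[0,0,8]+3*U)
```

```text
t 10.1333 tcp [525.896 178.983 197.355] F [0.877 0.078 0.006] open 0.12047736683717258
turn [-0.     0.    -0.007] shift [-1.692  0.022 -0.021]
```

View pics/s9z.png

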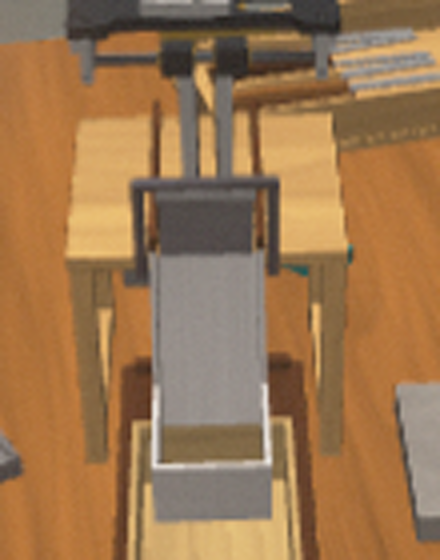

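>>> jog_arm:
  commands:
    - [0, 0, 0, -0.15, 0, 0, 12]
    - [0, 0, 0, -0.3, 0, 0, 12]
    - [0, 0, 0, -0.45, 0, 0, 12]
    - [0, 0, 0, -0.6, 0, 0, 12]
    - [0, 0, 0, -0.75, 0, 0, 12]
    - [0, 0, 0, -0.9, 0, 0, 12]
    - [0, 0, 0, -1.05, 0, 0, 12]
    - [0, 0, 0, -1.2, 0, 0, 12]

```text
clock: 10.8
ee_pos: [520.7, 144.3, 197.4]
orientation: [-0.0, 0.757, 0.654, 0.0]
ft_force: [0.0, 0.5, 0.5]
opening: 0.123
```

Run:
```python
from h import *
cv2.imwrite('pics/s10z.png',cv2.resize(optics.read_camera("side")[90:230,180:290],None,fx=4,fy=4,interpolation=cv2.INTER_CUBIC))
rel(EDGE+32*D+[0,0,8]+3*U)
```

```text
t 10.85 tcp [520.672 143.375 197.385] F [-0.38  -0.691  0.2  ] open 0.12207235894167764
turn [-0.     0.    -0.007] shift [-0.492  0.021 -0.02 ]
```

View pics/s10z.png

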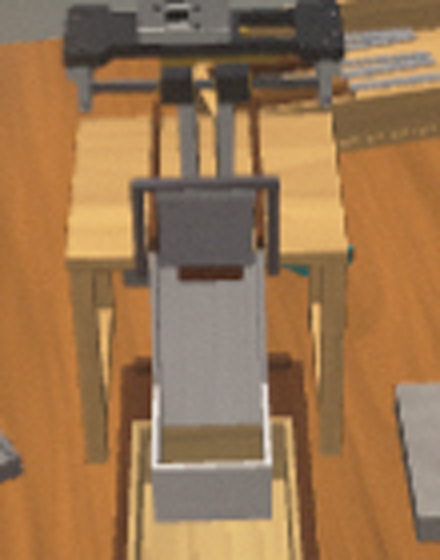

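Flap is opening, the block's front shows under it at (210,272). Slow final push.

>>> jog_arm:
  commands:
    - [0, 0, 0, -0.08, 0, 0, 12]
    - [0, 0, 0, -0.16, 0, 0, 12]
    - [0, 0, 0, -0.24, 0, 0, 12]
    - [0, 0, 0, -0.32, 0, 0, 12]
    - [0, 0, 0, -0.4, 0, 0, 12]
    - [0, 0, 0, -0.46, 0, 0, 12]
    - [0, 0, 0, -0.5, 0, 0, 12]
    - [0, 0, 0, -0.5, 0, 0, 12]

```text
clock: 11.52
ee_pos: [518.5, 129.5, 197.3]
orientation: [0.0, 0.757, 0.653, -0.0]
ft_force: [-0.2, -0.3, 0.1]
opening: 0.12
```

Run:
```python
from h import *
cv2.imwrite('pics/s11z.png',cv2.resize(optics.read_camera("side")[90:230,180:290],None,fx=4,fy=4,interpolation=cv2.INTER_CUBIC))
rel(EDGE+32*D+[0,0,8]+3*U)
```

```text
t 11.5667 tcp [518.535 129.723 197.376] F [0.39  0.366 0.37 ] open 0.11977872155808265
turn [-0.     0.    -0.007] shift [-0.032  0.024 -0.021]
```

View pics/s11z.png

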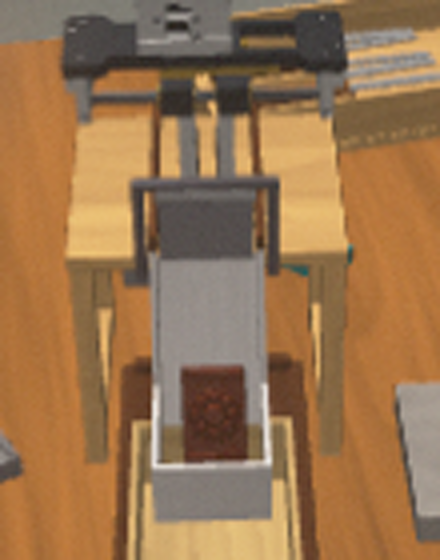

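>>> jog_arm:
  commands:
    - [0, 0, 0, 0.4, 0, 0, 12]
    - [0, 0, 0, 0.9, 0, 0, 12]
    - [0, 0, 0, 1.4, 0, 0, 12]
    - [0, 0, 0, 1.6, 0, -0.5, 12]
    - [0, 0, 0, 1.6, 0, -1.3, 12]
    - [0, 0, 0, 1.6, 0, -2.3, 12]
    - [0, 0, 0, 1.6, 0, -3.3, 12]
    - [0, 0, 0, 1.6, 0, -4.0, 12]

```text
clock: 12.23
ee_pos: [525.8, 177.9, 320.0]
orientation: [0.0, 0.757, 0.654, 0.001]
ft_force: [-0.2, -0.3, 0.4]
opening: 0.121
```

>>> jog_arm:
  commands:
    - [0, 0, 0, 0, 0, 0, 12]
    - [0, 0, 0, 0, 0, 0, 12]
    - [0, 0, 0, 0, 0, 0, 12]
    - [0, 0, 0, 0, 0, 0, 12]
    - [0, 0, 0, 0, 0, 0, 12]
    - [0, 0, 0, 0, 0, 0, 12]
    - [0, 0, 0, 0, 0, 0, 12]
    - [0, 0, 0, 0, 0, 0, 12]

```text
clock: 12.9
ee_pos: [525.5, 177.4, 317.1]
orientation: [-0.0, 0.757, 0.654, -0.0]
ft_force: [0.3, 0.1, -0.4]
opening: 0.121
```

Run:
```python
from h import *
cv2.imwrite('pics/s12z.png',cv2.resize(optics.read_camera("side")[90:380,140:340],(414,600),interpolation=cv2.INTER_CUBIC))
cv2.imwrite('pics/t12z.png',cv2.resize(optics.read_camera("top")[130:270,110:410],(800,373),interpolation=cv2.INTER_CUBIC))
print(env.get_obs()["ee_pos"],env.get_obs()["ft_force"])
```

```text
[525.516 177.412 317.292] [-0.079  0.315 -0.1  ]
```

View pics/s12z.png

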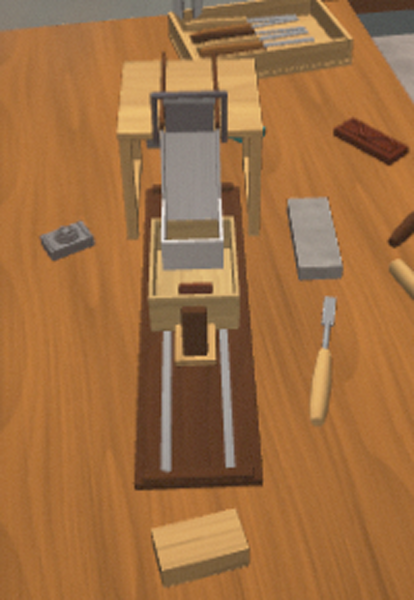

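View pics/t12z.png

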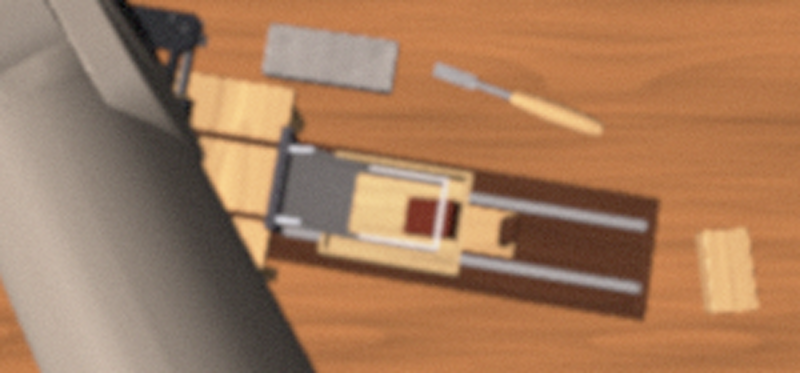

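>>> jog_arm:
  commands:
    - [0, 0, 0, -0.8, 0, -0.3, 12]
    - [0, 0, 0, -2.0, 0, -0.5, 12]
    - [0, 0, 0, -3.2, 0, -0.5, 12]
    - [0, 0, 0, -4.4, 0, -0.5, 12]
    - [0, 0, 0, -5.6, 0, -0.5, 12]
    - [0, 0, 0, -6.8, 0, -0.5, 12]
    - [0, 0, 0, -8, 0, -0.5, 12]
    - [0, 0, 0, -9, 0, -0.5, 12]

```text
clock: 13.67
ee_pos: [485.5, -92.3, 332.6]
orientation: [0.0, 0.757, 0.653, -0.0]
ft_force: [1.1, -0.3, -0.1]
opening: 0.12
```

Run:
```python
from h import *
o=env.get_obs();cv2.imwrite('pics/w13.png',optics.read_camera("wrist"));np.save("o13.npy",tcpT(o));print(o["ee_pos"])
C=cam("top");t=lambda p:[(110+x*300/800,130+y*140/373.3) for x,y in p]
for z in(26,44):
  x=onz(C,t([(405,215),(458,222)]),z);print((x-MOUTH)@D)
x=onz(C,t([(474,172),(459,275)]),79);print((x-MOUTH)@D)
```

```text
[485.498 -92.286 332.592]
[ -8.91  -68.823]
[ -9.044 -68.056]
[-75.917 -75.661]
```

View pics/w13.png

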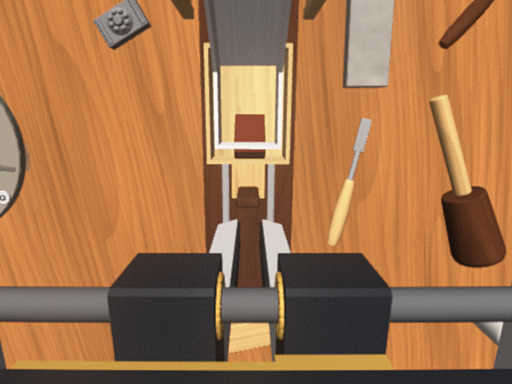

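Run:
```python
from h import *
a=cv2.imread('pics/s0z.png').astype(int);b=cv2.imread('pics/s12z.png').astype(int)
d=np.abs(a-b).mean(2)
for n,(x0,y0,x1,y1) in dict(flap=(150,88,230,135),stone=(280,190,345,285),chisel=(305,290,345,430),offcut=(145,505,255,590),table=(300,440,400,590)).items(): print(n,d[y0:y1,x0:x1].mean().round(2),d[y0:y1,x0:x1].max())
print(env.get_obs()["ft_force"])
```

```text
flap 5.15 114.0
stone 1.99 8.666666666666666
chisel 1.96 8.666666666666666
offcut 1.93 9.0
table 2.08 10.333333333333334
[-0.435 -7.529  0.311]
```

>>> jog_arm:
  commands:
    - [0, 0, 0, 0, 0, 0, 12]
    - [0, 0, 0, 0, 0, 0, 12]
    - [0, 0, 0, 0, 0, 0, 12]
    - [0, 0, 0, 0, 0, 0, 12]
    - [0, 0, 0, 0, 0, 0, 12]
    - [0, 0, 0, 0, 0, 0, 12]
    - [0, 0, 0, 0, 0, 0, 12]
    - [0, 0, 0, 0, 0, 0, 12]

```text
clock: 14.38
ee_pos: [486.3, -89.5, 332.4]
orientation: [-0.0, 0.757, 0.654, 0.0]
ft_force: [0.6, -0.5, 0.0]
opening: 0.119
```

Run:
```python
from h import *
a=cv2.imread('pics/s0z.png').astype(int);b=cv2.imread('pics/s12z.png').astype(int)
d=np.abs(a-b).mean(2)[100:140,150:230];print(d.mean(),d.max())
print(env.get_obs()["ft_force"]);print(env.sign_off())
```

```text
2.213645833333333 17.0
[ 0.55  -0.467  0.04 ]
the job is handed in; nothing more can be done
None
```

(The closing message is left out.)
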